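# Sweep the toy blocks back into the play tray's well

## Robot

A 6-joint arm with a two-finger parallel gripper is mounted at the origin on the work surface. World frame = base frame: x ahead of the robot, y to its left, z up, the work surface at z = 0. Lengths are in m, angles in rad, forces in N, time in s.
With the tool pointing down it reaches from about 0.25 to 0.725 m from the base axis. Payload 4 kg.
Tool frame: the origin (TCP) lies at the very end of the fingers, on their centre line; the grasp point (between the pads) lies 19 mm behind it; z points along the fingers, y is the line along which they close (so a half turn about z gives the same grasp; the last joint's range is limited). The gripper opens to 85 mm and grips with 20 to 120 N. Pads are 22 mm wide; open, the fingers measure 114 mm over their backs; the gripper's body (76 mm by 85 mm) begins 54 mm behind the grasp point. The pads swing forward as they close: fully open they stand 13 mm farther back than shut.
Start: joints at [1.267, 0.241, 0.005, 1.335, 0, 1.571], TCP at [0.15, 0.477, 0.231] pointing down, gripper open.
Joint ranges: [-2.72, 2.72], [-1.05, 1.87], [-1.09, 1.28], [-1.99, 2.15], [-1.42, 1.44], [-3.14, 3.14]. Speed limits (rad/s): [2.79, 2.79, 3.14, 3.14, 3.14, 3.14].

## Interface

Orientations are given as a unit quaternion [x, y, z, w].
In Python, from workcell import monitor, viewer, job gives the robot as it stands.
- The arm moves only by the tool arm_command, never from a script. Its argument "increments" is a list of rows, each an object of numbers: "dx", "dy", "dz": the shift along the tool's x, y, z in cm; "wx", "wy", "wz": the turn, a rotation vector about the tool's x, y, z in rad; "grip": the finger opening in cm, from 0 to 8.54. In form: [{"dx": .., "dy": .., "dz": .., "wx": .., "wy": .., "wz": .., "grip": ..}, ...]. A call has 1 to 10 rows; each row is the pose to reach, as a shift and turn from the pose commanded when the call began, along the tool's axes at that moment; what a row does not reach only later rows make up. A row lasts 1/10 s, in which the tool goes at most 50 mm and 8.59 degrees, less where a joint would pass 70% of its speed; a pose out of reach is approached as far as the arm can. A call with a gripper value outside its range is refused whole. The fingers move at their own pace and stop on an object; the grip force is fixed at half the most. Time passes only in rows, so rows that repeat a pose let the fingers close. It gives the time, the measured TCP pose, the force, the opening and the grip force at its end, in the units of the state.
- monitor.get_obs(): the state, without advancing time (a new reading comes with each control period).
- viewer.camera(name): name is "scene" or "top" or "wrist"; returns (picture, depth): 384x512x3 uint8, red, green, blue; 384x512 float32, m along the optical axis (not along the pixel's ray), 0 where there is no reading.
- viewer.get_calibration(name): a dict with "fovy" (degrees; the focal length in pixels is half the picture's height over the tangent of half this angle, whatever the lens; pixels are square), "cx", "cy" (the principal point, pixels), "dist_coeffs" ([k1, k2, p1, p2, k3] as OpenCV has them; the pictures are not rectified), "view" (4x4, takes a point from world to camera coordinates). Camera axes: x right, y up, looking along -z (the intrinsics and any distortion apply to the point x, -y, -z); pixel columns grow to the right and rows downward; lengths in m; the calibration is good to about 2 mm. A picture is of the moment at which its call begins: read the wrist's pose just before it. get_calibration takes no time and is no camera call; for the wrist camera it gives the pose at the moment of the call.
- job.job_done(): hands the job in; it is judged then, once.
The state is a dict: "clock": time; "joint_pos": joint angles; "joint_vel": joint speeds; "tau": joint torques, N m; "eef_pos": TCP position; "tool_rot": TCP orientation; "ft_force": force on the tool from outside, world axes, zero at the start; "ft_torque": the same for the moment, N m; "grip_width": finger opening in m; "grasp_force": force on a finger pad.
Only numpy, scipy, OpenCV 4.12 (cv2) and the standard library are available. Lean on these libraries where they do the work, as an engineer would, in place of code of your own. Each camera call takes 0.05 s, during which the arm holds its last target. There are 200 camera calls.

## Task

The shop is closing: tidy the demo play tray by sweeping the four loose wooden blocks across the play surface with your fingertips so that they drop into the open storage well at its end. Only push them: do not grip, squeeze or lift any block. Leave the wooden elephant and car and the amber jar standing where they are.

Things in the scene. Friction and masses are not known exactly. Their poses are not given: they have to be found in the camera images.
- tray: Fixed wooden play tray, 284 (x) by 584 mm (y), turned up to 0.2 rad. Origin: centre of its underside, on the table. White play surface: middle 260 (x) by 300 mm (y), 70 mm above the origin. Storage wells at both ends (tray y 150 to 280 and -150 to -280 mm), as wide as the play surface. A 12 mm thick rim, top at 82 mm, runs round the whole outside; none between play surface and wells.
- open_well: Open-topped plywood storage well, fixed in the +y or the -y end of the tray. Outside 260 mm (x, parallel to the tray's x) by 130 mm (y), walls 6 mm. Origin: centre of its underside, at table height, 215 mm from the tray's origin along tray y. Inner floor at 8 mm, wall tops at 70 mm: level with the play surface, which its near wall adjoins without a gap.
- covered_well: The well at the other end of the tray, 260 by 130 mm, shut by a fixed plywood lid (dark finger hole in its middle) level with the play surface, 70 mm above the origin; nothing can drop into it. Origin: centre of its underside.
- plank_a: 56 x 28 x 18 mm natural wood block, like the other three; origin at its centre, x along its length, y along its width, z up. It starts flat on the play surface, its centre 9 mm above it; it slides and does not roll. Mass about 20 g.
- plank_b: 56 x 28 x 18 mm natural wood block, like the other three; origin at its centre, x along its length, y along its width, z up. It starts flat on the play surface, its centre 9 mm above it; it slides and does not roll. Mass about 20 g.
- square: 40 x 40 x 18 mm natural wood block, like the other three; origin at its centre, x along its length, y along its width, z up. It starts flat on the play surface, its centre 9 mm above it; it slides and does not roll. Mass about 20 g.
- bar: 50 x 22 x 18 mm natural wood block, like the other three; origin at its centre, x along its length, y along its width, z up. It starts flat on the play surface, its centre 9 mm above it; it slides and does not roll. Mass about 20 g.
- elephant: Bystander: dark wooden toy elephant, loose, standing on the play surface about its middle line, 31 mm wide (x), 77 mm long (y: trunk to +46 mm, tail to -31 mm), 50 mm tall. Origin at its underside on the play surface.
- car: Bystander: dark wooden toy car with light wheels that do not turn, loose, standing on the play surface about its middle line, 36 mm wide (x), 66 mm long (y), 37 mm tall. Origin at its underside on the play surface.
- jar: Bystander: closed amber jar standing loose on the table beside the tray, 76 mm diameter, 110 mm tall, origin at the centre of its underside.
Mind the look-alikes: they are no part of the job. Leave any green or turquoise look-alike of the square alone.

How it is judged:
At the end, for the whole second after the job is handed in: All four blocks lie at rest (below 20 mm/s) inside the walls of the open well, each block's centre less than 58 mm above the well's underside (at least 12 mm below the play surface); elephant, car and jar are upright (within 0.3 rad) and within 12 mm of where they stood (x of plank_a in the frame of open_well between -0.124 and 0.124 m and y of plank_a in the frame of open_well between -0.059 and 0.059 m and z of each of plank_a, plank_b, square, bar in the frame of open_well below 0.058 m and linear speed of each of plank_a, plank_b, square, bar below 0.02 m/s and x of plank_b in the frame of open_well between -0.124 and 0.124 m and y of plank_b in the frame of open_well between -0.059 and 0.059 m and x of square in the frame of open_well between -0.124 and 0.124 m and y of square in the frame of open_well between -0.059 and 0.059 m and x of bar in the frame of open_well between -0.124 and 0.124 m and y of bar in the frame of open_well between -0.059 and 0.059 m and distance of each of elephant, car, jar from where it was at the start of the episode below 0.012 m and angle between each of elephant, car, jar's own z axis and vertical below 0.3 rad); the robot touches nothing.
It fails at once if a block is lifted: its centre rises above 95 mm over the table, 16 mm above where it lay on the play surface (height (world z) of any of plank_a, plank_b, square, bar above 0.095 m).
It fails at once if a block is gripped, or squeezed or pressed with more than 30 N (contact force between the fingers and plank_a above 30 N or contact force between the fingers and plank_b above 30 N or contact force between the fingers and square above 30 N or contact force between the fingers and bar above 30 N).
It fails at once if the elephant, car or jar is shifted more than 12 mm or tipped more than 0.3 rad (distance of any of elephant, car, jar from where it was at the start of the episode above 0.012 m or angle between any of elephant, car, jar's own z axis and vertical above 0.3 rad).
It also fails if it takes over 72 s, if anything falls off the work surface, if the arm or the gripper's body presses on something with over 40 N, if the wrist force passes 120 N, or if a joint passes its speed limit or range.

## Working session

There is one attempt and no reset: what is moved stays moved. The work goes in short steps, Python scripts to look and compute and a tool call to move; the robot and the scene stay as the last step left them, time stands still between calls to the robot, and variables do not carry over. Pictures are saved under pics/ and viewed, at most 10 in all, crops included, and the job is handed in when it is done.

Besides the shell and the picture viewer there is one more tool, called as name(argument=value, ...), one argument or row to a line, values as JSON. arm_command: Moves the arm, as the interface text tells. Its arguments: {"type":"object","properties":{"increments":{"type":"array","items":{"type":"object","properties":{"dx":{"type":"number"},"dy":{"type":"number"},"dz":{"type":"number"},"wx":{"type":"number"},"wy":{"type":"number"},"wz":{"type":"number"},"grip":{"type":"number"}}}}},"required":["increments"]}

```bash
mkdir -p pics; cat > h.py <<'E'
import numpy as np, cv2
from workcell import monitor, viewer, job
def K(c,shape=(384,512)):
    f=shape[0]/2/np.tan(np.radians(c['fovy'])/2)
    return np.array([[f,0,c['cx']],[0,f,c['cy']],[0,0,1.]])
def rays(c,px):
    u=cv2.undistortPoints(np.array(px,float).reshape(-1,1,2),K(c),np.array(c['dist_coeffs'],float)).reshape(-1,2)
    T=np.linalg.inv(np.array(c['view'])); d=np.c_[u[:,0],-u[:,1],-np.ones(len(u))]
    return T[:3,3],d@T[:3,:3].T
def plane(c,px,z):
    o,d=rays(c,px); return (o+d*((z-o[2])/d[:,2:3]))[:,:2]
def proj(c,P):
    P=np.array(P,float).reshape(-1,3);V=np.array(c['view']);q=P@V[:3,:3].T+V[:3,3]
    q=q*[1,-1,-1]
    return cv2.projectPoints(q,np.zeros(3),np.zeros(3),K(c),np.array(c['dist_coeffs'],float))[0].reshape(-1,2)
E
python3 - <<'E'
from h import *
for n in('top','scene'):
    c=viewer.get_calibration(n);im,d=viewer.camera(n);np.savez(n,im=im,d=d)
    cv2.imwrite(f'pics/{n}0.png',cv2.resize(im[...,::-1],(800,600),interpolation=cv2.INTER_CUBIC))
    print(n,c)
o=monitor.get_obs();print(o['clock'],o['eef_pos'],o['tool_rot'],o['ft_force'])
E
```

```text
top {'fovy': 52.37684209878026, 'cx': 255.46407099100628, 'cy': 185.1574978878879, 'dist_coeffs': array([-0.06928118,  0.        ,  0.        ,  0.        ,  0.        ]), 'view': array([[-2.98871879e-03, -9.99995465e-01,  3.70844176e-04,
         1.11532301e-01],
       [ 9.86587360e-01, -2.88812033e-03,  1.63208580e-01,
        -6.23168173e-01],
       [-1.63206769e-01,  8.53654726e-04,  9.86591517e-01,
        -9.43858535e-01],
       [ 0.00000000e+00,  0.00000000e+00,  0.00000000e+00,
         1.00000000e+00]])}
scene {'fovy': 54.01785207266828, 'cx': 260.5573248704606, 'cy': 186.27448136987744, 'dist_coeffs': array([-0.03536927,  0.        ,  0.        ,  0.        ,  0.        ]), 'view': array([[ 3.17588017e-01,  9.48228311e-01,  9.60243589e-04,
        -2.97594430e-01],
       [-5.72836187e-01,  1.91051567e-01,  7.97093471e-01,
         2.87688774e-01],
       [ 7.55643140e-01, -2.53697397e-01,  6.03855178e-01,
        -1.29931675e+00],
       [ 0.00000000e+00,  0.00000000e+00,  0.00000000e+00,
         1.00000000e+00]])}
0.1 [0.14940148 0.47655063 0.23049495] [ 1.51329156e-01  9.88482963e-01 -9.46771715e-04 -1.48582765e-04] [-0.48496719 -0.1060839   0.41417093]
```

View pics/top0.png

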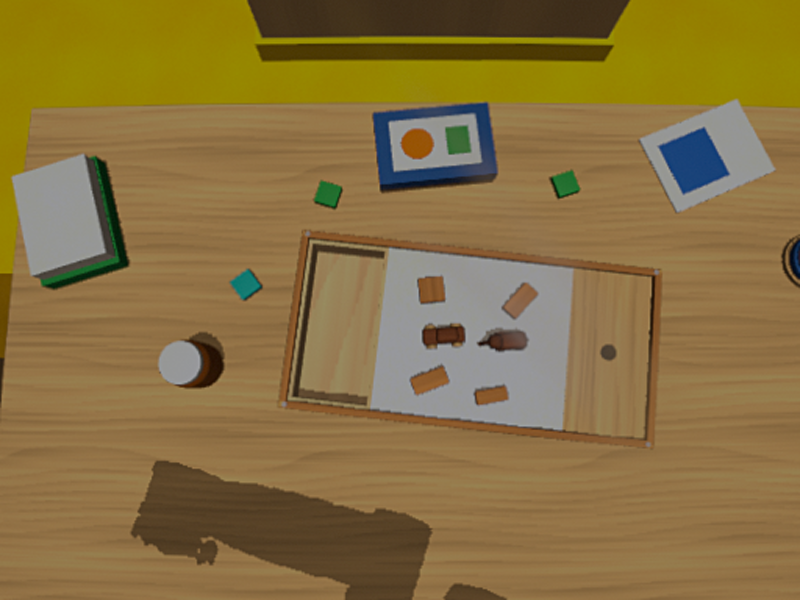

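View pics/scene0.png

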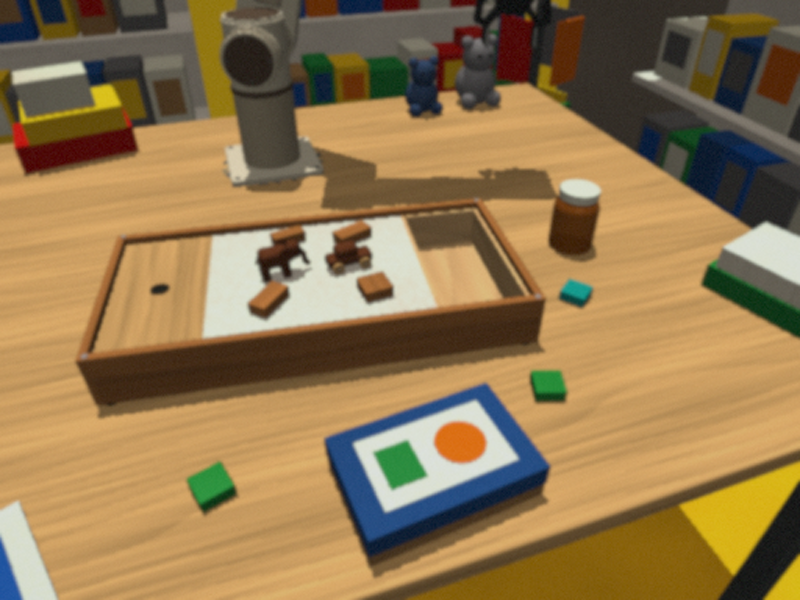

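The top view shows the open well at the left (+y). The square is at (432,290), the planks at (520,300) and (430,380), and the bar at (491,395). The car (443,335) and elephant (508,340) sit on the middle line, and the jar (185,362) is outside the tray. The scene view agrees.

```bash
python3 - <<'E'
from h import *
im=np.load('top.npz')['im'];c=viewer.get_calibration('top')
# tray rim corners, outer, 512 px scale
s=512/800
P=plane(c,np.array([(306,232),(661,270),(652,446),(282,406)])*s,.082);print('rim',P.round(4),P.mean(0))
a=np.linalg.norm(P[0]-P[1]);b=np.linalg.norm(P[1]-P[2]);print(a,b)
hsv=cv2.cvtColor(im,cv2.COLOR_RGB2HSV)
w=((hsv[...,1]<50)&(hsv[...,2]>80)).astype(np.uint8)
n,l,st,ce=cv2.connectedComponentsWithStats(w)
i=l[int(360*s),int(540*s)];hull=cv2.convexHull(cv2.findContours((l==i).astype(np.uint8),0,2)[0][0])
Q=plane(c,hull.reshape(-1,2),.07);(cx,cy),sz,an=cv2.minAreaRect((Q*1000).astype(np.float32));print('surf',cx,cy,sz,an)
ct=np.array([cx,cy])/1000
d=P[0]-P[1]+P[3]-P[2];yaw=np.arctan2(-d[0],d[1]);print('yaw rim',yaw)
box=cv2.boxPoints(((cx,cy),sz,an));e=box-np.roll(box,1,0);e=e[np.argmax(np.linalg.norm(e,axis=1))];e*=np.sign(e[1]);print('yaw surf',np.arctan2(-e[0],e[1]))
yaw=np.arctan2(-e[0],e[1]);R=np.array([[np.cos(yaw),-np.sin(yaw)],[np.sin(yaw),np.cos(yaw)]])
m=np.zeros(w.shape,np.uint8);cv2.fillConvexPoly(m,hull,1);m=m&(1-w)
n,l,st,ce=cv2.connectedComponentsWithStats(m)
for k in range(1,n):
    if st[k,4]<60: continue
    cs=cv2.findContours((l==k).astype(np.uint8),0,2)[0][0].reshape(-1,2)
    px=im[l==k].mean(0)
    Q=((plane(c,cs,.085)-ct)@R*1000).astype(np.float32);r=cv2.minAreaRect(Q)
    print('tray-frame',np.round(r[0],1),np.round(r[1],1),round(r[2]),'px',ce[k]/s,px.round(),Q.min(0).round(),Q.max(0).round())
j=plane(c,np.array([(180,362)])*s,.11);print('jar',j,(j-ct)@R)
E
```

```text
rim [[ 0.7123  0.2593]
 [ 0.6487 -0.3119]
 [ 0.3725 -0.2792]
 [ 0.4369  0.2906]] [ 0.5425825  -0.01030621]
0.5747313955566977 0.27809482747507824
surf 544.1114501953125 -7.53424072265625 (300.1623229980469, 262.0029602050781) 83.42923736572266
yaw rim -0.11169661636164681
yaw surf -0.11468138
tray-frame [66.3 75.4] [40.7 39.9] 12 px [430.94815341 288.87310606] [127.  83.  44.] [44. 53.] [88. 98.]
tray-frame [ 64.6 -65.1] [28.6 56.1] 53 px [519.43845785 299.75454981] [135.  99.  72.] [ 36. -90.] [ 93. -40.]
tray-frame [-4.4 49.1] [36.6 65.7] 6 px [442.65988372 334.91551599] [84. 52. 32.] [-25.  16.] [17. 82.]
tray-frame [ -2.8 -42.6] [29.2 73.5] 6 px [505.03158845 340.3316787 ] [80. 57. 47.] [-18. -79.] [15. -6.]
tray-frame [-75.1  63.7] [28.8 55.9] 27 px [428.9993231 379.6875   ] [137.  91.  49.] [-99.  36.] [-51.  91.]
tray-frame [-87.5 -33.3] [22.3 50.1] 17 px [490.72916667 394.69551282] [130.  85.  47.] [-103.  -60.] [-72.  -9.]
jar [[0.50284075 0.44291951]] [[-0.0925451   0.44277223]]
```

arm_command(
  increments=[
    {"dx": -4, "dy": -2, "dz": 0.5, "wz": 0.14, "grip": 1.6},
    {"dx": -8, "dy": -4, "dz": 1, "wz": 0.28, "grip": 1.6},
    {"dx": -12, "dy": -6, "dz": 1.5, "wz": 0.42, "grip": 1.6},
    {"dx": -16, "dy": -8.5, "dz": 2, "wz": 0.56, "grip": 1.6},
    {"dx": -20, "dy": -10.5, "dz": 2.5, "wz": 0.7, "grip": 1.6},
    {"dx": -24, "dy": -12.5, "dz": 3, "wz": 0.84, "grip": 1.6},
    {"dx": -28, "dy": -15, "dz": 3.5, "wz": 0.98, "grip": 1.6},
    {"dx": -32, "dy": -17, "dz": 4, "wz": 1.12, "grip": 1.6},
    {"dx": -36, "dy": -19, "dz": 4.5, "wz": 1.26, "grip": 1.6},
    {"dx": -40, "dy": -21, "dz": 5, "wz": 1.382, "grip": 1.6},
  ],
)

```text
validation failed for argument at $.in...
```

```bash
cat > nav.py <<'E'
import sys;from h import *
from scipy.spatial.transform import Rotation as Ro
def nav(*targets):
    o=monitor.get_obs();p=np.array(o['eef_pos']);r=Ro.from_quat(o['tool_rot']);M=r.as_matrix()
    y=-.1147;ct=np.array([.5441,-.0075]);R=np.array([[np.cos(y),-np.sin(y)],[np.sin(y),np.cos(y)]])
    G=np.eye(3);G[:2,0]=R[:,1];G[:2,1]=R[:,0];G[:,2]=[0,0,-1]
    print('t',o['clock'],'tray xy mm',((p[:2]-ct)@R*1000).round(1),'z',p[2].round(4),'rotvec',(r.inv()*Ro.from_matrix(G)).as_rotvec().round(3),'grip',o['grip_width'],np.round(o['ft_force'],1))
    for x,yy,z in targets:
        w=np.r_[ct+R@[x/1e3,yy/1e3],z/1e3]; print((x,yy,z),'inc cm',((w-p)@M*100).round(2))
if __name__=='__main__': nav(*[tuple(map(float,a.split(','))) for a in sys.argv[1:]])
E
python3 nav.py 66,20,150 66,20,77
```

```text
t 0.1 tray xy mm [-447.5  435.7] z 0.2305 rotvec [-2.000e-03  1.000e-03  1.382e+00] grip 0.08547698527764692 [-0.5 -0.1  0.4]
(66.0, 20.0, 150.0) inc cm [-58.25 -31.16   8.11]
(66.0, 20.0, 77.0) inc cm [-58.25 -31.15  15.41]
```

arm_command(
  increments=[
    {"dx": -4, "dy": -2, "dz": 0.5, "wx": 0, "wy": 0, "wz": 0.14, "grip": 1.6},
    {"dx": -8, "dy": -4, "dz": 1, "wx": 0, "wy": 0, "wz": 0.28, "grip": 1.6},
    {"dx": -12, "dy": -6, "dz": 1.5, "wx": 0, "wy": 0, "wz": 0.42, "grip": 1.6},
    {"dx": -16, "dy": -8.5, "dz": 2, "wx": 0, "wy": 0, "wz": 0.56, "grip": 1.6},
    {"dx": -20, "dy": -10.5, "dz": 2.5, "wx": 0, "wy": 0, "wz": 0.7, "grip": 1.6},
    {"dx": -24, "dy": -12.5, "dz": 3, "wx": 0, "wy": 0, "wz": 0.84, "grip": 1.6},
    {"dx": -28, "dy": -15, "dz": 3.5, "wx": 0, "wy": 0, "wz": 0.98, "grip": 1.6},
    {"dx": -32, "dy": -17, "dz": 4, "wx": 0, "wy": 0, "wz": 1.12, "grip": 1.6},
    {"dx": -36, "dy": -19, "dz": 4.5, "wx": 0, "wy": 0, "wz": 1.26, "grip": 1.6},
    {"dx": -40, "dy": -21, "dz": 5, "wx": 0, "wy": 0, "wz": 1.382, "grip": 1.6},
  ],
)

```text
clock: 1.1
eef_pos: [0.4693, 0.1554, 0.1808]
tool_rot: [0.748, 0.663, -0.0, -0.0]
ft_force: [-0.1, 0.6, 0.2]
grip_width: 0.016
grasp_force: 0.0
```

```bash
python3 nav.py 66,20,150 66,20,77
```

```text
t 1.1 tray xy mm [-93.  153.3] z 0.1808 rotvec [-0.001  0.    -0.006] grip 0.01604875003357481 [-0.1  0.6  0.2]
(66.0, 20.0, 150.0) inc cm [-13.23  15.98   3.08]
(66.0, 20.0, 77.0) inc cm [-13.23  15.98  10.38]
```

arm_command(
  increments=[
    {"dx": -3.3, "dy": 4, "dz": 1, "wx": 0, "wy": 0, "wz": 0, "grip": 1.6},
    {"dx": -6.6, "dy": 8, "dz": 2, "wx": 0, "wy": 0, "wz": 0, "grip": 1.6},
    {"dx": -9.9, "dy": 12, "dz": 3, "wx": 0, "wy": 0, "wz": 0, "grip": 1.6},
    {"dx": -13.2, "dy": 16, "dz": 3.1, "wx": 0, "wy": 0, "wz": 0, "grip": 1.6},
    {"dx": -13.2, "dy": 16, "dz": 3.1, "wx": 0, "wy": 0, "wz": 0, "grip": 1.6},
    {"dx": -13.2, "dy": 16, "dz": 5, "wx": 0, "wy": 0, "wz": 0, "grip": 1.6},
    {"dx": -13.2, "dy": 16, "dz": 7.5, "wx": 0, "wy": 0, "wz": 0, "grip": 1.6},
    {"dx": -13.2, "dy": 16, "dz": 9, "wx": 0, "wy": 0, "wz": 0, "grip": 1.6},
    {"dx": -13.2, "dy": 16, "dz": 10, "wx": 0, "wy": 0, "wz": 0, "grip": 1.6},
    {"dx": -13.2, "dy": 16, "dz": 10, "wx": 0, "wy": 0, "wz": 0, "grip": 1.6},
  ],
)

```text
clock: 2.1
eef_pos: [0.6106, 0.008, 0.0795]
tool_rot: [0.746, 0.665, -0.001, -0.001]
ft_force: [-0.2, -0.1, 0.1]
grip_width: 0.0158
grasp_force: 0.0
```

```bash
python3 - <<'E'
from nav import *
nav((66,20,77),(66,120,77),(66,172,77))
im,d=viewer.camera('scene');cv2.imwrite('pics/s1.png',cv2.resize(im[...,::-1][100:260,100:400],(800,427)))
E
```

```text
t 2.1 tray xy mm [64.3 23. ] z 0.0795 rotvec [-0.004  0.     0.   ] grip 0.015805303504114077 [-0.2 -0.1  0.1]
(66, 20, 77) inc cm [-0.3   0.17  0.25]
(66, 120, 77) inc cm [9.7  0.17 0.24]
(66, 172, 77) inc cm [14.9   0.17  0.24]
```

View pics/s1.png

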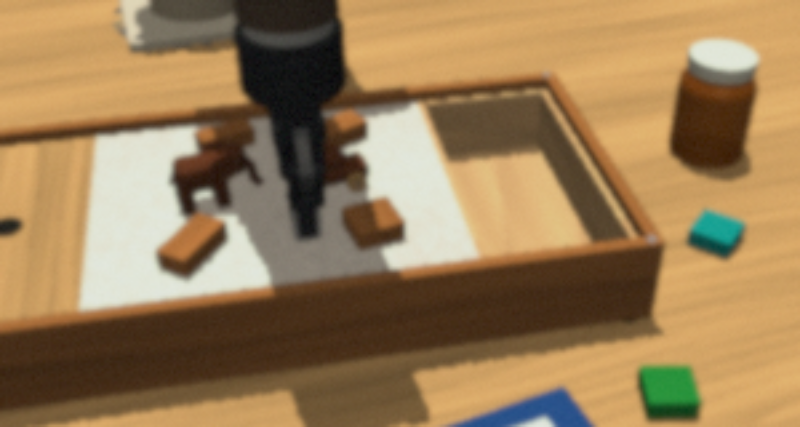

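The fingers (305,225) stand between plank_b (190,245) and the square (372,222), clear of both toys. Next I push the square.

arm_command(
  increments=[
    {"dx": 0.5, "dy": 0.2, "dz": 0.2, "wx": 0, "wy": 0, "wz": 0, "grip": 1.6},
    {"dx": 2, "dy": 0.2, "dz": 0.2, "wx": 0, "wy": 0, "wz": 0, "grip": 1.6},
    {"dx": 3.2, "dy": 0.2, "dz": 0.2, "wx": 0, "wy": 0, "wz": 0, "grip": 1.6},
    {"dx": 4.4, "dy": 0.2, "dz": 0.2, "wx": 0, "wy": 0, "wz": 0, "grip": 1.6},
    {"dx": 5.6, "dy": 0.2, "dz": 0.2, "wx": 0, "wy": 0, "wz": 0, "grip": 1.6},
    {"dx": 6.8, "dy": 0.2, "dz": 0.2, "wx": 0, "wy": 0, "wz": 0, "grip": 1.6},
    {"dx": 8, "dy": 0.2, "dz": 0.2, "wx": 0, "wy": 0, "wz": 0, "grip": 1.6},
    {"dx": 9.2, "dy": 0.2, "dz": 0.2, "wx": 0, "wy": 0, "wz": 0, "grip": 1.6},
    {"dx": 10.4, "dy": 0.2, "dz": 0.2, "wx": 0, "wy": 0, "wz": 0, "grip": 1.6},
    {"dx": 11.5, "dy": 0.2, "dz": 0.2, "wx": 0, "wy": 0, "wz": 0, "grip": 1.6},
  ],
)

```text
clock: 3.15
eef_pos: [0.6275, 0.1227, 0.0792]
tool_rot: [0.747, 0.665, 0.0, -0.0]
ft_force: [0.3, -0.5, -0.0]
grip_width: 0.016
grasp_force: 0.0
```

arm_command(
  increments=[
    {"dx": 1, "dy": 0, "dz": 0, "wx": 0, "wy": 0, "wz": 0, "grip": 1.6},
    {"dx": 2, "dy": 0, "dz": 0, "wx": 0, "wy": 0, "wz": 0, "grip": 1.6},
    {"dx": 3, "dy": 0, "dz": 0, "wx": 0, "wy": 0, "wz": 0, "grip": 1.6},
    {"dx": 3.5, "dy": 0, "dz": 0, "wx": 0, "wy": 0, "wz": 0, "grip": 1.6},
    {"dx": 3.5, "dy": 0, "dz": 0, "wx": 0, "wy": 0, "wz": 0, "grip": 1.6},
    {"dx": 3.5, "dy": 0, "dz": -3, "wx": 0, "wy": 0, "wz": 0, "grip": 1.6},
    {"dx": 3.5, "dy": 0, "dz": -7, "wx": 0, "wy": 0, "wz": 0, "grip": 1.6},
    {"dx": 3.5, "dy": 0, "dz": -7, "wx": 0, "wy": 0, "wz": 0, "grip": 1.6},
  ],
)

```text
clock: 3.95
eef_pos: [0.6351, 0.1567, 0.1561]
tool_rot: [0.747, 0.665, 0.005, 0.003]
ft_force: [0.8, -0.2, 1.4]
grip_width: 0.0159
grasp_force: 0.0
```

```bash
python3 - <<'E'
from nav import *
nav((65,-118,150),(65,-118,77))
im,d=viewer.camera('scene');cv2.imwrite('pics/s2.png',cv2.resize(im[...,::-1][100:260,100:400],(800,427)))
E
```

```text
t 3.95 tray xy mm [ 71.6 173.5] z 0.1561 rotvec [ 0.011 -0.004 -0.001] grip 0.015904315660398488 [ 0.8 -0.2  1.4]
(65, -118, 150) inc cm [-29.16  -0.64   0.49]
(65, -118, 77) inc cm [-29.19  -0.72   7.79]
```

View pics/s2.png

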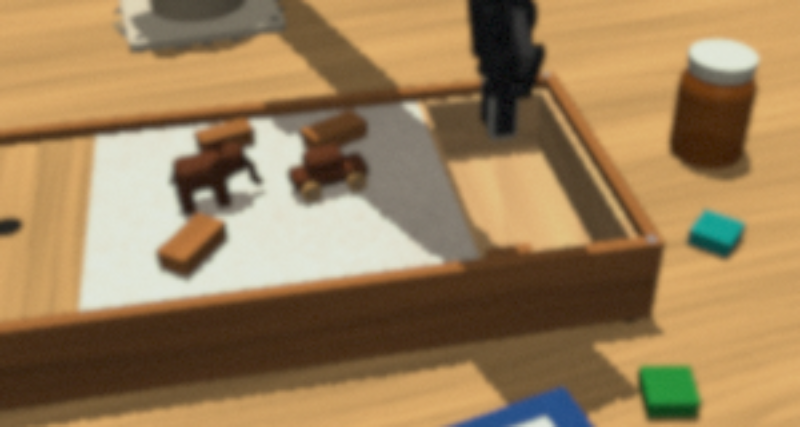

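The square has gone over the edge into the well (top edge about (515,248)), and the toys have not moved. Next is plank_b.

arm_command(
  increments=[
    {"dx": -4.5, "dy": -0.1, "dz": 0.4, "wx": 0, "wy": 0, "wz": 0, "grip": 1.6},
    {"dx": -9, "dy": -0.2, "dz": 0.4, "wx": 0, "wy": 0, "wz": 0, "grip": 1.6},
    {"dx": -13.5, "dy": -0.4, "dz": 0.4, "wx": 0, "wy": 0, "wz": 0, "grip": 1.6},
    {"dx": -18, "dy": -0.6, "dz": 0.4, "wx": 0, "wy": 0, "wz": 0, "grip": 1.6},
    {"dx": -22.5, "dy": -0.7, "dz": 0.4, "wx": 0, "wy": 0, "wz": 0, "grip": 1.6},
    {"dx": -27, "dy": -0.7, "dz": 0.5, "wx": 0, "wy": 0, "wz": 0, "grip": 1.6},
    {"dx": -29.3, "dy": -0.7, "dz": 1, "wx": 0, "wy": 0, "wz": 0, "grip": 1.6},
    {"dx": -29.3, "dy": -0.7, "dz": 3, "wx": 0, "wy": 0, "wz": 0, "grip": 1.6},
    {"dx": -29.3, "dy": -0.7, "dz": 5, "wx": 0, "wy": 0, "wz": 0, "grip": 1.6},
    {"dx": -29.3, "dy": -0.7, "dz": 7, "wx": 0, "wy": 0, "wz": 0, "grip": 1.6},
  ],
)

```text
clock: 5.0
eef_pos: [0.5897, -0.1348, 0.0777]
tool_rot: [0.747, 0.665, -0.0, -0.001]
ft_force: [-0.4, -0.1, -1.2]
grip_width: 0.0161
grasp_force: 0.0
```

arm_command(
  increments=[
    {"dx": 0, "dy": 0, "dz": 0.5, "wx": 0, "wy": 0, "wz": 0, "grip": 1.6},
    {"dx": 0, "dy": 0, "dz": 0.5, "wx": 0, "wy": 0, "wz": 0, "grip": 1.6},
    {"dx": 0, "dy": 0, "dz": 0.5, "wx": 0, "wy": 0, "wz": 0, "grip": 1.6},
  ],
)

```text
clock: 5.3
eef_pos: [0.5912, -0.134, 0.0748]
tool_rot: [0.747, 0.665, 0.0, 0.0]
ft_force: [-0.2, -0.3, -0.8]
grip_width: 0.016
grasp_force: 0.0
```

```bash
python3 nav.py 65,-118,76 65,0,76 65,165,76
```

```text
t 5.3 tray xy mm [  61.2 -120.3] z 0.0748 rotvec [ 0.001  0.    -0.   ] grip 0.01599799036739574 [-0.2 -0.3 -0.8]
(65.0, -118.0, 76.0) inc cm [ 0.23  0.38 -0.12]
(65.0, 0.0, 76.0) inc cm [12.03  0.37 -0.12]
(65.0, 165.0, 76.0) inc cm [28.53  0.37 -0.12]
```

arm_command(
  increments=[
    {"dx": 0.5, "dy": 0.6, "dz": -0.2, "wx": 0, "wy": 0, "wz": 0, "grip": 1.6},
    {"dx": 1.5, "dy": 0.6, "dz": -0.2, "wx": 0, "wy": 0, "wz": 0, "grip": 1.6},
    {"dx": 2.5, "dy": 0.6, "dz": -0.2, "wx": 0, "wy": 0, "wz": 0, "grip": 1.6},
    {"dx": 3.5, "dy": 0.6, "dz": -0.2, "wx": 0, "wy": 0, "wz": 0, "grip": 1.6},
    {"dx": 4.5, "dy": 0.6, "dz": -0.2, "wx": 0, "wy": 0, "wz": 0, "grip": 1.6},
    {"dx": 5.5, "dy": 0.6, "dz": -0.2, "wx": 0, "wy": 0, "wz": 0, "grip": 1.6},
    {"dx": 6.5, "dy": 0.6, "dz": -0.2, "wx": 0, "wy": 0, "wz": 0, "grip": 1.6},
    {"dx": 7.5, "dy": 0.6, "dz": -0.2, "wx": 0, "wy": 0, "wz": 0, "grip": 1.6},
    {"dx": 8, "dy": 0.6, "dz": -0.2, "wx": 0, "wy": 0, "wz": 0, "grip": 1.6},
  ],
)

```text
clock: 6.2
eef_pos: [0.606, -0.0539, 0.0762]
tool_rot: [0.746, 0.666, -0.0, -0.0]
ft_force: [-0.3, -0.3, 0.6]
grip_width: 0.0158
grasp_force: 0.1
```

```bash
python3 - <<'E'
from nav import *
nav((68,50,76),(68,165,76))
im,d=viewer.camera('scene');cv2.imwrite('pics/s3.png',cv2.resize(im[...,::-1][100:260,100:400],(800,427)))
E
```

```text
t 6.2 tray xy mm [ 66.8 -39. ] z 0.0762 rotvec [-0.    -0.     0.001] grip 0.015816077395804335 [-0.3 -0.3  0.6]
(68, 50, 76) inc cm [8.9  0.12 0.03]
(68, 165, 76) inc cm [20.4   0.13  0.03]
```

View pics/s3.png

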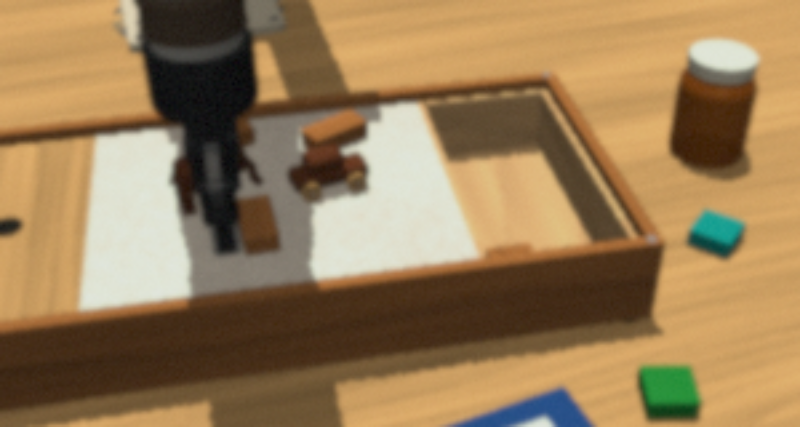

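Plank_b (258,225) now lies square across the fingers, clear of the elephant and lined up to pass the car. I'll keep pushing.

arm_command(
  increments=[
    {"dx": 1, "dy": 0.1, "dz": 0, "wx": 0, "wy": 0, "wz": 0, "grip": 1.6},
    {"dx": 2.2, "dy": 0.1, "dz": 0, "wx": 0, "wy": 0, "wz": 0, "grip": 1.6},
    {"dx": 3.4, "dy": 0.1, "dz": 0, "wx": 0, "wy": 0, "wz": 0, "grip": 1.6},
    {"dx": 4.6, "dy": 0.1, "dz": 0, "wx": 0, "wy": 0, "wz": 0, "grip": 1.6},
    {"dx": 5.8, "dy": 0.1, "dz": 0, "wx": 0, "wy": 0, "wz": 0, "grip": 1.6},
    {"dx": 7, "dy": 0.1, "dz": 0, "wx": 0, "wy": 0, "wz": 0, "grip": 1.6},
    {"dx": 8.2, "dy": 0.1, "dz": 0, "wx": 0, "wy": 0, "wz": 0, "grip": 1.6},
    {"dx": 9.4, "dy": 0.1, "dz": 0, "wx": 0, "wy": 0, "wz": 0, "grip": 1.6},
    {"dx": 10.6, "dy": 0.1, "dz": 0, "wx": 0, "wy": 0, "wz": 0, "grip": 1.6},
    {"dx": 11.8, "dy": 0.1, "dz": 0, "wx": 0, "wy": 0, "wz": 0, "grip": 1.6},
  ],
)

```text
clock: 7.25
eef_pos: [0.6206, 0.063, 0.0763]
tool_rot: [0.747, 0.665, -0.0, -0.0]
ft_force: [0.6, 0.0, -0.3]
grip_width: 0.0159
grasp_force: 0.0
```

arm_command(
  increments=[
    {"dx": 1.2, "dy": 0, "dz": 0, "wx": 0, "wy": 0, "wz": 0, "grip": 1.6},
    {"dx": 2.4, "dy": 0, "dz": 0, "wx": 0, "wy": 0, "wz": 0, "grip": 1.6},
    {"dx": 3.6, "dy": 0, "dz": 0, "wx": 0, "wy": 0, "wz": 0, "grip": 1.6},
    {"dx": 4.8, "dy": 0, "dz": 0, "wx": 0, "wy": 0, "wz": 0, "grip": 1.6},
    {"dx": 6, "dy": 0, "dz": 0, "wx": 0, "wy": 0, "wz": 0, "grip": 1.6},
    {"dx": 7.2, "dy": 0, "dz": 0, "wx": 0, "wy": 0, "wz": 0, "grip": 1.6},
    {"dx": 8.3, "dy": 0, "dz": 0, "wx": 0, "wy": 0, "wz": 0, "grip": 1.6},
    {"dx": 8.3, "dy": 0, "dz": 0, "wx": 0, "wy": 0, "wz": 0, "grip": 1.6},
    {"dx": 8.3, "dy": 0, "dz": -4, "wx": 0, "wy": 0, "wz": 0, "grip": 1.6},
    {"dx": 8.3, "dy": 0, "dz": -8, "wx": 0, "wy": 0, "wz": 0, "grip": 1.6},
  ],
)

```text
clock: 8.25
eef_pos: [0.6286, 0.1439, 0.1552]
tool_rot: [0.747, 0.665, -0.002, -0.001]
ft_force: [0.4, -0.7, -0.4]
grip_width: 0.0159
grasp_force: 0.0
```

```bash
python3 - <<'E'
from nav import *
nav((-75,10,155),(-75,12,76),(-87,-90,155))
E
```

```text
t 8.25 tray xy mm [ 66.6 160. ] z 0.1552 rotvec [-0.005  0.002 -0.   ] grip 0.015907333084561517 [ 0.4 -0.7 -0.4]
(-75, 10, 155) inc cm [-15.01 -14.15   0.12]
(-75, 12, 76) inc cm [-14.8  -14.12   8.02]
(-87, -90, 155) inc cm [-25.01 -15.35   0.14]
```

arm_command(
  increments=[
    {"dx": -3, "dy": -3, "dz": 0, "wx": 0, "wy": 0, "wz": 0, "grip": 1.6},
    {"dx": -6, "dy": -6, "dz": 0, "wx": 0, "wy": 0, "wz": 0, "grip": 1.6},
    {"dx": -9, "dy": -9, "dz": 0, "wx": 0, "wy": 0, "wz": 0, "grip": 1.6},
    {"dx": -12, "dy": -12, "dz": 0, "wx": 0, "wy": 0, "wz": 0, "grip": 1.6},
    {"dx": -14.8, "dy": -14.1, "dz": 0, "wx": 0, "wy": 0, "wz": 0, "grip": 1.6},
    {"dx": -14.8, "dy": -14.1, "dz": 0, "wx": 0, "wy": 0, "wz": 0, "grip": 1.6},
    {"dx": -14.8, "dy": -14.1, "dz": 0, "wx": 0, "wy": 0, "wz": 0, "grip": 1.6},
    {"dx": -14.8, "dy": -14.1, "dz": 3, "wx": 0, "wy": 0, "wz": 0, "grip": 1.6},
    {"dx": -14.8, "dy": -14.1, "dz": 5, "wx": 0, "wy": 0, "wz": 0, "grip": 1.6},
    {"dx": -14.8, "dy": -14.1, "dz": 5, "wx": 0, "wy": 0, "wz": 0, "grip": 1.6},
  ],
)

```text
clock: 9.25
eef_pos: [0.4718, 0.0141, 0.1038]
tool_rot: [0.746, 0.666, -0.002, -0.002]
ft_force: [-0.5, -0.1, -0.4]
grip_width: 0.0164
grasp_force: 0.0
```

```bash
python3 - <<'E'
from nav import *
nav((-75,13,76),(-75,165,76))
im,d=viewer.camera('scene');cv2.imwrite('pics/s4.png',cv2.resize(im[...,::-1][80:240,100:400],(800,427)))
E
```

```text
t 9.25 tray xy mm [-74.3  13.2] z 0.1038 rotvec [-0.005  0.001  0.001] grip 0.016393477374373723 [-0.5 -0.1 -0.4]
(-75, 13, 76) inc cm [-0.02 -0.06  2.78]
(-75, 165, 76) inc cm [15.18 -0.05  2.77]
```

View pics/s4.png

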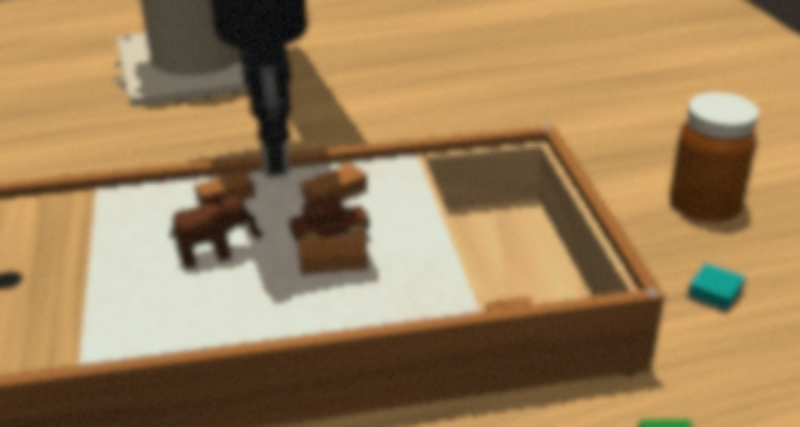

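Plank_b (333,250) turned along tray y and slipped past the fingers; it now lies beside the car, with the fingers over the other lane. I'll measure it with the top camera before pushing again.

```bash
cat > meas.py <<'E'
from h import *
def meas(save=None):
    im,_=viewer.camera('top');c=viewer.get_calibration('top')
    y=-.1147;ct=np.array([.5441,-.0075]);R=np.array([[np.cos(y),-np.sin(y)],[np.sin(y),np.cos(y)]])
    hsv=cv2.cvtColor(im,cv2.COLOR_RGB2HSV)
    poly=proj(c,[np.r_[ct+R@p,.07] for p in [(.13,.148),(-.13,.148),(-.13,-.148),(.13,-.148)]]).round().astype(np.int32)
    m=np.zeros(im.shape[:2],np.uint8);cv2.fillConvexPoly(m,poly,1)
    m&=((hsv[...,1]>110)&(hsv[...,0]<20)).astype(np.uint8)
    for nm,mm,z in(('light',m&(im[...,0]>105),.085),('all',m,.085)):
        n,l,st,ce=cv2.connectedComponentsWithStats(mm.astype(np.uint8))
        for k in range(1,n):
            if st[k,4]<50: continue
            cs=cv2.findContours((l==k).astype(np.uint8),0,2)[0][0].reshape(-1,2)
            Q=((plane(c,cs,z)-ct)@R*1000).astype(np.float32);r=cv2.minAreaRect(Q)
            print(nm,np.round(r[0],1),np.round(r[1],1),round(r[2]),im[l==k].mean(0).round(),Q.min(0).round(),Q.max(0).round())
    if save:
        x,yy=poly.min(0)-15;X,Y=poly.max(0)+15;x=max(0,x-60)
        cv2.imwrite(save,cv2.resize(im[yy:Y,x:X,::-1],None,fx=3,fy=3,interpolation=cv2.INTER_CUBIC))
if __name__=='__main__':
    import sys;meas(*sys.argv[1:])
E
python3 meas.py pics/t2.png
```

```text
light [-81.7  79.9] [28.6 21.7] 6 [144.  93.  47.] [-96.  68.] [-66.  91.]
all [ 8.2 51.6] [59.1 70.8] 86 [69. 41. 21.] [-26.  20.] [44. 82.]
all [-74.9  62.5] [27.9 56.3] 29 [106.  68.  33.] [-96.  37.] [-54.  91.]
```

View pics/t2.png

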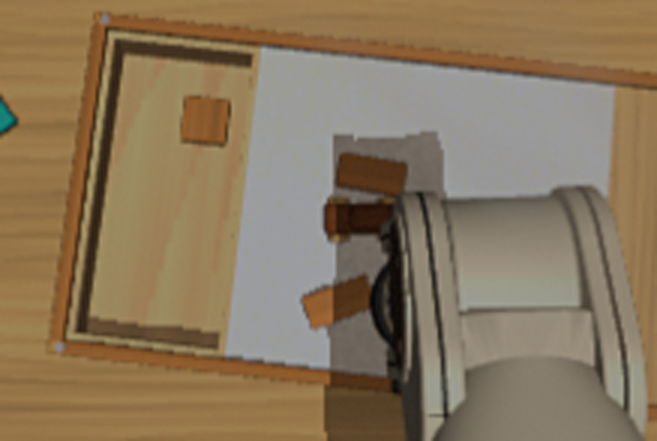

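The square (205,120) is in the well. Plank_b (371,173) lies along y beside the car, which hasn't moved. I'll widen the finger spacing so the push is more stable, and move plank_a in short steps.

arm_command(
  increments=[
    {"dx": 0, "dy": -0.3, "dz": 1, "wx": 0, "wy": 0, "wz": 0, "grip": 2.4},
    {"dx": 0, "dy": -0.3, "dz": 2, "wx": 0, "wy": 0, "wz": 0, "grip": 2.4},
    {"dx": 0, "dy": -0.3, "dz": 2.8, "wx": 0, "wy": 0, "wz": 0, "grip": 2.4},
    {"dx": 0, "dy": -0.3, "dz": 2.8, "wx": 0, "wy": 0, "wz": 0, "grip": 2.4},
    {"dx": 1, "dy": -0.3, "dz": 2.8, "wx": 0, "wy": 0, "wz": 0, "grip": 2.4},
    {"dx": 2, "dy": -0.3, "dz": 2.8, "wx": 0, "wy": 0, "wz": 0, "grip": 2.4},
    {"dx": 3, "dy": -0.3, "dz": 2.8, "wx": 0, "wy": 0, "wz": 0, "grip": 2.4},
    {"dx": 4, "dy": -0.3, "dz": 2.8, "wx": 0, "wy": 0, "wz": 0, "grip": 2.4},
    {"dx": 4.5, "dy": -0.3, "dz": 2.8, "wx": 0, "wy": 0, "wz": 0, "grip": 2.4},
  ],
)

```text
clock: 10.25
eef_pos: [0.4756, 0.06, 0.0786]
tool_rot: [0.746, 0.666, 0.0, 0.0]
ft_force: [0.6, -0.2, -0.5]
grip_width: 0.0241
grasp_force: 0.1
```

```bash
cat > sc.py <<'E'
from nav import *
def sc(lo=(-.13,-.15),hi=(.13,.15),thr=85,save=None):
    "light-brown blobs of the scene view, cast on the block-top plane, tray frame"
    im,_=viewer.camera('scene');c=viewer.get_calibration('scene')
    y=-.1147;ct=np.array([.5441,-.0075]);R=np.array([[np.cos(y),-np.sin(y)],[np.sin(y),np.cos(y)]])
    # rectify the plane z=.088: 0.5 mm/px, rows = tray -x, cols = tray y
    xs=np.arange(.14,-.14,-.0005);ys=np.arange(-.16,.28,.0005);Y,X=np.meshgrid(ys,xs)
    W=np.c_[X.ravel(),Y.ravel()]@R.T+ct;q=proj(c,np.c_[W,np.full(len(W),.088)]).astype(np.float32).reshape(*X.shape,2)
    rr=cv2.remap(im,q[...,0],q[...,1],cv2.INTER_CUBIC)
    if save: cv2.imwrite(save,cv2.resize(rr[...,::-1],None,fx=.9,fy=.9))
if __name__=='__main__':
    nav();sc(save=sys.argv[1])
E
python3 sc.py pics/r1.png
```

```text
t 10.25 tray xy mm [-75.8  59.2] z 0.0786 rotvec [ 0.001 -0.     0.001] grip 0.024117428312774022 [ 0.6 -0.2 -0.5]
```

View pics/r1.png

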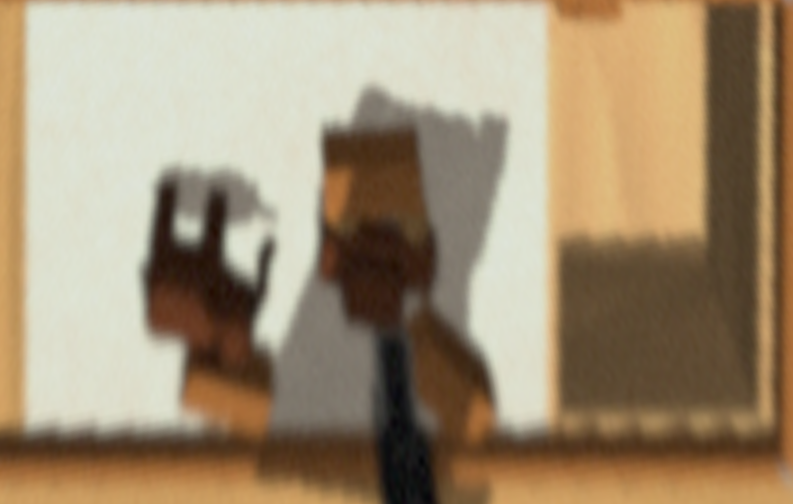

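Plank_a (about (455,390), tray roughly (-78, 93)) is turning flat across the fingers and is roughly centred on them. Plank_b (370,175) is beside the car. I'll finish pushing plank_a.

arm_command(
  increments=[
    {"dx": 0.8, "dy": -0.3, "dz": 0.1, "wx": 0, "wy": 0, "wz": 0, "grip": 2.4},
    {"dx": 1.6, "dy": -0.3, "dz": 0.1, "wx": 0, "wy": 0, "wz": 0, "grip": 2.4},
    {"dx": 2.6, "dy": -0.3, "dz": 0.1, "wx": 0, "wy": 0, "wz": 0, "grip": 2.4},
    {"dx": 3.6, "dy": -0.3, "dz": 0.1, "wx": 0, "wy": 0, "wz": 0, "grip": 2.4},
    {"dx": 4.6, "dy": -0.3, "dz": 0.1, "wx": 0, "wy": 0, "wz": 0, "grip": 2.4},
    {"dx": 5.6, "dy": -0.3, "dz": 0.1, "wx": 0, "wy": 0, "wz": 0, "grip": 2.4},
    {"dx": 6.6, "dy": -0.3, "dz": 0.1, "wx": 0, "wy": 0, "wz": 0, "grip": 2.4},
    {"dx": 7.8, "dy": -0.3, "dz": 0.1, "wx": 0, "wy": 0, "wz": 0, "grip": 2.4},
    {"dx": 9.2, "dy": -0.3, "dz": 0.1, "wx": 0, "wy": 0, "wz": 0, "grip": 2.4},
    {"dx": 10.6, "dy": -0.3, "dz": 0.1, "wx": 0, "wy": 0, "wz": 0, "grip": 2.4},
  ],
)

```text
clock: 11.3
eef_pos: [0.4845, 0.1656, 0.0773]
tool_rot: [0.747, 0.665, 0.0, -0.0]
ft_force: [0.2, -0.3, 0.2]
grip_width: 0.0239
grasp_force: 0.0
```

arm_command(
  increments=[
    {"dx": 0.3, "dy": 0, "dz": 0, "wx": 0, "wy": 0, "wz": 0, "grip": 2.4},
    {"dx": 0.3, "dy": 0, "dz": 0, "wx": 0, "wy": 0, "wz": 0, "grip": 2.4},
    {"dx": 0.3, "dy": 0, "dz": -4, "wx": 0, "wy": 0, "wz": 0, "grip": 2.4},
    {"dx": 0.3, "dy": 0, "dz": -8, "wx": 0, "wy": 0, "wz": 0, "grip": 2.4},
    {"dx": 4, "dy": -3, "dz": -9, "wx": 0, "wy": 0, "wz": 0, "grip": 1},
    {"dx": 8, "dy": -6, "dz": -10, "wx": 0, "wy": 0, "wz": 0, "grip": 0},
    {"dx": 12, "dy": -8, "dz": -10, "wx": 0, "wy": 0, "wz": 0, "grip": 0},
    {"dx": 15, "dy": -8, "dz": -10, "wx": 0, "wy": 0, "wz": 0, "grip": 0},
    {"dx": 15, "dy": -8, "dz": -10, "wx": 0, "wy": 0, "wz": 0, "grip": 0},
  ],
)

```text
clock: 12.2
eef_pos: [0.422, 0.3256, 0.1775]
tool_rot: [0.745, 0.667, 0.001, -0.0]
ft_force: [0.2, -0.2, 0.4]
grip_width: -0.0002
grasp_force: 0.0
```

```bash
python3 - <<'E'
from nav import *; from meas import meas
nav();meas('pics/t3.png')
E
```

```text
t 12.2 tray xy mm [-159.4  316.9] z 0.1775 rotvec [ 0.001 -0.002  0.004] grip -0.0002325067829459749 [ 0.2 -0.2  0.4]
light [26.4 48.1] [53.8 34.4] 87 [146.  96.  49.] [ 8. 21.] [44. 75.]
light [-87.4 -33.6] [20.1 46.9] 17 [143.  93.  47.] [-102.  -58.] [-72. -11.]
all [ 9.9 51.7] [69.6 61.7] 2 [116.  73.  39.] [-26.  20.] [44. 82.]
all [ -5.  -34.8] [51.2 21.3] 87 [78. 48. 35.] [-16. -60.] [ 6. -9.]
all [-87.6 -33.2] [20.1 47.8] 17 [142.  92.  47.] [-102.  -58.] [-72.  -9.]
```

View pics/t3.png

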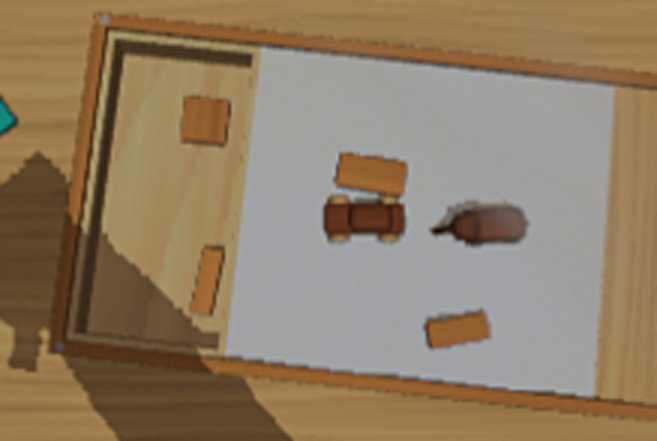

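Plank_a (207,280) and the square (205,120) are in the well. Plank_b (371,173) is still beside the car and the bar is at (458,330). Next I get plank_b's exact edges.

```bash
python3 - <<'E'
from nav import *
im,_=viewer.camera('top');c=viewer.get_calibration('top')
y=-.1147;ct=np.array([.5441,-.0075]);R=np.array([[np.cos(y),-np.sin(y)],[np.sin(y),np.cos(y)]])
xs=np.arange(.06,-.04,-.002);ys=np.arange(.0,.1,.004);Y,X=np.meshgrid(ys,xs)
W=np.c_[X.ravel(),Y.ravel()]@R.T+ct;q=proj(c,np.c_[W,np.full(len(W),.088)]).astype(np.float32).reshape(*X.shape,2)
rr=cv2.remap(im,q[...,0],q[...,1],cv2.INTER_LINEAR)
for i,r in enumerate(rr[...,0]): print(round(xs[i]*1000),*r)
nav((31,2,155),(31,2,77))
E
```

```text
60 160 160 160 161 160 161 160 161 160 161 161 161 161 162 161 161 161 161 161 161 161 161 161 161 161
58 160 160 160 161 160 161 161 161 161 160 160 161 161 161 161 161 161 161 161 160 161 161 161 161 160
56 159 160 160 161 160 161 160 161 160 160 160 161 161 161 161 161 161 161 161 161 161 161 160 161 161
54 160 160 161 160 160 160 161 161 160 160 160 161 161 161 161 161 161 161 161 161 160 161 161 161 161
52 160 160 161 159 160 160 161 161 161 161 161 161 161 161 160 162 161 162 161 161 160 160 161 161 161
50 160 161 160 160 160 161 161 161 162 162 162 162 162 161 161 161 162 162 161 161 160 161 160 161 161
48 160 161 161 160 161 161 162 161 162 162 158 157 159 162 162 157 157 157 161 161 161 161 160 161 161
46 160 161 161 160 161 160 161 154 149 152 145 142 145 147 155 147 144 143 155 154 162 161 160 161 161
44 160 160 161 161 161 157 147 136 128 134 125 119 125 128 143 138 131 125 145 140 162 161 161 161 161
42 161 161 161 161 161 149 127 131 122 120 124 133 134 129 136 142 145 140 146 132 163 161 160 160 161
40 161 161 160 161 162 146 129 138 141 143 140 143 146 146 146 146 148
[... 3352 characters left out ...]
0 161 161 161 162 161 161 161 162 160 161 161 155 146 146 145 162 161 161 161 161
-32 160 161 161 161 160 160 161 161 161 161 161 161 161 160 161 161 161 159 158 159 162 161 161 161 161
-34 161 161 161 161 160 161 161 161 161 161 161 161 160 160 161 160 162 162 162 162 161 160 161 161 161
-36 161 161 161 161 161 161 161 161 161 161 161 161 160 161 161 161 161 162 162 161 161 161 160 161 161
-38 160 161 161 161 161 161 161 161 160 161 161 161 161 160 161 161 161 161 161 160 161 160 160 161 161
t 12.3 tray xy mm [-159.3  313.7] z 0.1769 rotvec [-0.     0.001  0.001] grip 0.00012363129941439835 [ 0.7 -0.2 -0.3]
(31, 2, 155) inc cm [-31.18  19.01   2.22]
(31, 2, 77) inc cm [-31.17  19.01  10.02]
```

arm_command(
  increments=[
    {"dx": -4.5, "dy": 2.8, "dz": 0, "wx": 0, "wy": 0, "wz": 0, "grip": 0},
    {"dx": -9, "dy": 5.6, "dz": 0, "wx": 0, "wy": 0, "wz": 0, "grip": 0},
    {"dx": -13.5, "dy": 8.4, "dz": 0, "wx": 0, "wy": 0, "wz": 0, "grip": 0},
    {"dx": -18, "dy": 11.2, "dz": 0, "wx": 0, "wy": 0, "wz": 0, "grip": 0},
    {"dx": -22.5, "dy": 14, "dz": 0.5, "wx": 0, "wy": 0, "wz": 0, "grip": 0},
    {"dx": -27, "dy": 16.8, "dz": 1, "wx": 0, "wy": 0, "wz": 0, "grip": 0},
    {"dx": -31.4, "dy": 19.2, "dz": 2, "wx": 0, "wy": 0, "wz": 0, "grip": 0},
    {"dx": -31.4, "dy": 19.2, "dz": 2, "wx": 0, "wy": 0, "wz": 0, "grip": 0},
    {"dx": -31.4, "dy": 19.2, "dz": 2, "wx": 0, "wy": 0, "wz": 0, "grip": 0},
    {"dx": -31.4, "dy": 19.2, "dz": 4, "wx": 0, "wy": 0, "wz": 0, "grip": 0},
  ],
)

```text
clock: 13.3
eef_pos: [0.5781, -0.0134, 0.1395]
tool_rot: [0.748, 0.664, 0.002, 0.001]
ft_force: [0.2, 0.2, -0.4]
grip_width: -0.0001
grasp_force: 0.0
```

```bash
python3 nav.py 33,0,77 40,40,77
```

```text
t 13.3 tray xy mm [34.5 -2. ] z 0.1395 rotvec [ 0.005 -0.001 -0.004] grip -5.124820222131628e-05 [ 0.2  0.2 -0.4]
(33.0, 0.0, 77.0) inc cm [ 0.2  -0.18  6.25]
(40.0, 40.0, 77.0) inc cm [4.2  0.51 6.26]
```

arm_command(
  increments=[
    {"dx": 0, "dy": -0.1, "dz": 2, "wx": 0, "wy": 0, "wz": 0, "grip": 0},
    {"dx": 0, "dy": -0.1, "dz": 4, "wx": 0, "wy": 0, "wz": 0, "grip": 0},
    {"dx": 0, "dy": -0.1, "dz": 5.5, "wx": 0, "wy": 0, "wz": 0, "grip": 0},
    {"dx": 0, "dy": -0.1, "dz": 6.1, "wx": 0, "wy": 0, "wz": 0, "grip": 0},
    {"dx": 0, "dy": -0.1, "dz": 6.1, "wx": 0, "wy": 0, "wz": 0, "grip": 0},
    {"dx": 0.8, "dy": -0.1, "dz": 6.1, "wx": 0, "wy": 0, "wz": 0, "grip": 0},
    {"dx": 1.4, "dy": 0, "dz": 6.1, "wx": 0, "wy": 0, "wz": 0, "grip": 0},
    {"dx": 2, "dy": 0.2, "dz": 6.1, "wx": 0, "wy": 0, "wz": 0, "grip": 0},
    {"dx": 2.8, "dy": 0.4, "dz": 6.1, "wx": 0, "wy": 0, "wz": 0, "grip": 0},
    {"dx": 3.6, "dy": 0.6, "dz": 6.1, "wx": 0, "wy": 0, "wz": 0, "grip": 0},
  ],
)

```text
clock: 14.3
eef_pos: [0.5875, 0.0244, 0.0767]
tool_rot: [0.746, 0.665, 0.0, 0.0]
ft_force: [0.3, -0.5, 1.2]
grip_width: 0.0001
grasp_force: 0.2
```

```bash
cat > sr.py <<'E'
from nav import *
def rect(name,x0,x1,y0,y1,st=.004,z=.088):
    im,_=viewer.camera(name);c=viewer.get_calibration(name)
    y=-.1147;ct=np.array([.5441,-.0075]);R=np.array([[np.cos(y),-np.sin(y)],[np.sin(y),np.cos(y)]])
    xs=np.arange(x1,x0,-st);ys=np.arange(y0,y1,st);Y,X=np.meshgrid(ys,xs)
    W=np.c_[X.ravel(),Y.ravel()]@R.T+ct;q=proj(c,np.c_[W,np.full(len(W),z)]).astype(np.float32).reshape(*X.shape,2)
    rr=cv2.remap(im,q[...,0],q[...,1],cv2.INTER_LINEAR);h=cv2.cvtColor(rr,cv2.COLOR_RGB2HSV)
    # . white surface, B bright wood, b dim wood, # dark
    ch=np.where(h[...,1]<60,np.where(h[...,2]<70,'#','.'),np.where(rr[...,0]>120,'B',np.where(rr[...,0]>85,'b','#')))
    print('y0',y0,'step',st)
    for a,r in zip(xs,ch): print(f'{a*1000:5.0f}',''.join(r))
E
python3 - <<'E'
from sr import *
nav();rect('scene',-.03,.09,-.02,.15)
E
```

```text
t 14.3 tray xy mm [39.4 36.7] z 0.0767 rotvec [ 0.001 -0.    -0.   ] grip 8.864695759922601e-05 [ 0.3 -0.5  1.2]
y0 -0.02 step 0.004
   90 .........................................BB
   86 .........................................BB
   82 .........................................BB
   78 .........................................BB
   74 .........................................BB
   70 .................bbbbbbbbb...............BB
   66 .................##########bbb...........BB
   62 .................############b...........BB
   58 .............##..#############...........BB
   54 ............##################...........BB
   50 ............######b#b#####bbbbB..........BB
   46 ............######bbbbbbbbbBBBB..........BB
   42 ............#####bbbbbbbbbbBBBB..........BB
   38 ............#####bbbbbbbbbbBBBB..........BB
   34 ............#####bbbbbbbbbbBBBB..........BB
   30 ............#####bbbbbbbbbbBBBB..........BB
   26 ...........b#####bbbbbbbbbbBBBB..........BB
   22 ...........######.bbbbbbbb.BBB...........BB
   18 ..........########.#bbbbb................BB
   14 ..........############bb#................BB
   10 ..........############bb#................BB
    6 ..........###############................BB
    2 ..#.......################...............BB
   -2 ..#.......###############b...............BB
   -6 .##.......###############b...............BB
  -10 .##.......###############................BB
  -14 .##.......###############................BB
  -18 ##..........#############................BB
  -22 ##..........###########b.................BB
  -26 ##..........##########...................BB
```

The rectified view shows plank_b moving straight along y, now at x 22..50, y 47..103 and away from the car. Continuing.

arm_command(
  increments=[
    {"dx": 1, "dy": 0.1, "dz": 0, "wx": 0, "wy": 0, "wz": 0, "grip": 0},
    {"dx": 2, "dy": 0.2, "dz": 0, "wx": 0, "wy": 0, "wz": 0, "grip": 0},
    {"dx": 3, "dy": 0.3, "dz": 0, "wx": 0, "wy": 0, "wz": 0, "grip": 0},
    {"dx": 4, "dy": 0.4, "dz": 0, "wx": 0, "wy": 0, "wz": 0, "grip": 0},
    {"dx": 5, "dy": 0.5, "dz": 0, "wx": 0, "wy": 0, "wz": 0, "grip": 0},
    {"dx": 5.5, "dy": 0.5, "dz": 0, "wx": 0, "wy": 0, "wz": 0, "grip": 0},
  ],
)

```text
clock: 14.95
eef_pos: [0.5984, 0.079, 0.0763]
tool_rot: [0.746, 0.666, 0.0, -0.0]
ft_force: [0.1, -0.4, 0.8]
grip_width: 0.0
grasp_force: 0.1
```

```bash
python3 - <<'E'
from sr import *
nav();rect('scene',-.01,.09,.02,.2,.005)
E
```

```text
t 14.95 tray xy mm [44.1 92.1] z 0.0763 rotvec [ 0.    -0.     0.001] grip 3.877770058140752e-05 [ 0.1 -0.4  0.8]
y0 0.02 step 0.005
   90 .........................BBBBBBBBBBB
   85 .........................BBBBBBBBBBB
   80 .........................BBBBBBBBBBB
   75 .................bb......BBBBBBBBBBB
   70 ................b####bb..BBBBBBBBBBB
   65 ................#########bbBBBBBBBBB
   60 .............##############BBBBBBBBB
   55 .............##############BBBBBBBBB
   50 .............####bbbbbbbbbbbBBBBBBBB
   45 .............####bbbbbbBBBBBBBBBBBBB
   40 .............####bbbbbbBBBBBBBBBBBBB
   35 .bbb.........#####bbbbbBBBBBBBBBBBBB
   30 .b#b.....bbb.#####bbbbBBBBBBBBBBBBBB
   25 .b#bb....bbb.######bB.BBBBBBBBBBBBBB
   20 .bbbb....bbb.######.....BBBBBBBBBBBB
   15 ##bb#####bbb.######......BBBBBBBBBBB
   10 ##########b#########.....BBBBBBBBBBB
    5 ####################.....BBBBBBBBBBB
   -0 ####################.....BBBBBbBbbbb
   -5 #####################....BBBBBbbbbbb
```

Still straight. Now over the edge, then lift and step away.

arm_command(
  increments=[
    {"dx": 1, "dy": -0.1, "dz": 0, "wx": 0, "wy": 0, "wz": 0, "grip": 0},
    {"dx": 2.2, "dy": -0.1, "dz": 0, "wx": 0, "wy": 0, "wz": 0, "grip": 0},
    {"dx": 3.4, "dy": -0.1, "dz": 0, "wx": 0, "wy": 0, "wz": 0, "grip": 0},
    {"dx": 4.6, "dy": -0.1, "dz": 0, "wx": 0, "wy": 0, "wz": 0, "grip": 0},
    {"dx": 5.8, "dy": -0.1, "dz": 0, "wx": 0, "wy": 0, "wz": 0, "grip": 0},
    {"dx": 7.2, "dy": -0.1, "dz": 0, "wx": 0, "wy": 0, "wz": 0, "grip": 0},
    {"dx": 7.5, "dy": -0.1, "dz": 0, "wx": 0, "wy": 0, "wz": 0, "grip": 0},
    {"dx": 7.5, "dy": -0.1, "dz": 0, "wx": 0, "wy": 0, "wz": 0, "grip": 0},
    {"dx": 7.5, "dy": -0.1, "dz": -4, "wx": 0, "wy": 0, "wz": 0, "grip": 0},
    {"dx": 7.5, "dy": -0.1, "dz": -8, "wx": 0, "wy": 0, "wz": 0, "grip": 2},
  ],
)

```text
clock: 16.0
eef_pos: [0.6043, 0.1514, 0.1553]
tool_rot: [0.747, 0.665, -0.002, -0.001]
ft_force: [0.6, 0.8, 0.4]
grip_width: 0.0134
grasp_force: 0.0
```

```bash
python3 nav.py -89,-95,155 -89,-95,77
```

```text
t 16.0 tray xy mm [ 41.6 164.7] z 0.1553 rotvec [-0.005  0.002 -0.001] grip 0.013360369457336686 [0.6 0.8 0.4]
(-89.0, -95.0, 155.0) inc cm [-25.99 -13.04   0.15]
(-89.0, -95.0, 77.0) inc cm [-25.97 -13.     7.95]
```

arm_command(
  increments=[
    {"dx": -4.4, "dy": -2.2, "dz": 0, "wx": 0, "wy": 0, "wz": 0, "grip": 2},
    {"dx": -8.8, "dy": -4.4, "dz": 0, "wx": 0, "wy": 0, "wz": 0, "grip": 2},
    {"dx": -13.2, "dy": -6.6, "dz": 0, "wx": 0, "wy": 0, "wz": 0, "grip": 2},
    {"dx": -17.6, "dy": -8.8, "dz": 0, "wx": 0, "wy": 0, "wz": 0, "grip": 2},
    {"dx": -22, "dy": -11, "dz": 0, "wx": 0, "wy": 0, "wz": 0, "grip": 2},
    {"dx": -26, "dy": -13, "dz": 0, "wx": 0, "wy": 0, "wz": 0, "grip": 2},
    {"dx": -26, "dy": -13, "dz": 1, "wx": 0, "wy": 0, "wz": 0, "grip": 2},
    {"dx": -26, "dy": -13, "dz": 3, "wx": 0, "wy": 0, "wz": 0, "grip": 2},
    {"dx": -26, "dy": -13, "dz": 5.5, "wx": 0, "wy": 0, "wz": 0, "grip": 2},
    {"dx": -26, "dy": -13, "dz": 7, "wx": 0, "wy": 0, "wz": 0, "grip": 2},
  ],
)

```text
clock: 17.0
eef_pos: [0.446, -0.0911, 0.0848]
tool_rot: [0.747, 0.665, -0.0, -0.001]
ft_force: [-0.3, -0.1, 0.3]
grip_width: 0.0197
grasp_force: 0.0
```

```bash
python3 - <<'E'
from sr import *
nav((-89,-95,77),(-89,-20,77));rect('top',-.13,.09,-.14,.27,.006)
E
```

```text
t 17.0 tray xy mm [-87.8 -94.2] z 0.0848 rotvec [-0.001 -0.    -0.001] grip 0.019659996398954785 [-0.3 -0.1  0.3]
(-89, -95, 77) inc cm [-0.08 -0.11  0.78]
(-89, -20, 77) inc cm [ 7.42 -0.12  0.78]
y0 -0.14 step 0.006
   90 .................................................BBBBBBBBBBBBBBBBBBb#
   84 .................................................BBBBBBBBBBBBBBBBBBb#
   78 .................................................BBBBBBBBBBBBBBBBBBb#
   72 .................................................BBBBBBBBBBBBBBBBBBb#
   66 .................................................BBBBBBBBBBBBBBBBBBb#
   60 .................................................BBBBBBBBBBBBBBBBBBb#
   54 .................................................BBBBBBBBBBBBBBBBBBb#
   48 .................................................BBBBBBBBBBBBBBBBBBb#
   42 .................................................BBBBbBBBBBBBBBBBBBb#
   36 .................................................BBBBBBBBBBBBBBBBBBb#
   30 .................................................BBBBBBBBBBBBBBBBBBb#
   24 ........................................
[... 1229 characters left out ...]
BBBBBBBBBBBBBBb#
  -78 .#.#######....b####..............................BBBBBBBBBBBBBBBBBBb#
  -84 .#..#.####....#######b...........................BBBBBBBBBBBBBBBBBBb#
  -90 ##..#.####....########b..........................BBBBBBBBBBBBBBBBBBb#
  -96 ##..######......b####bb..........................BBBBBBBBBBBBBBBBBBb#
 -102 ##.#######.........b##...........................BBBBBBBBBBBBBBBBBBb#
 -108 ####.####........................................BBBBBBBBBBBBBBBBBBb#
 -114 .##.####.........................................Bbbbbbbbbbbbbbbbbb##
 -120 ########.........................................Bbbbbbbbbbbbbbbbbb##
 -126 #########........................................BBBBBBBBBBBBBBBBBBBB
```

The play surface is clear apart from the bar and the toys. Pushing the bar.

arm_command(
  increments=[
    {"dx": 0, "dy": -0.1, "dz": 0.6, "wx": 0, "wy": 0, "wz": 0, "grip": 2},
    {"dx": 0, "dy": -0.1, "dz": 0.8, "wx": 0, "wy": 0, "wz": 0, "grip": 2},
    {"dx": 0.8, "dy": -0.1, "dz": 0.8, "wx": 0, "wy": 0, "wz": 0, "grip": 2},
    {"dx": 1.6, "dy": -0.1, "dz": 0.8, "wx": 0, "wy": 0, "wz": 0, "grip": 2},
    {"dx": 2.4, "dy": -0.1, "dz": 0.8, "wx": 0, "wy": 0, "wz": 0, "grip": 2},
    {"dx": 3.2, "dy": -0.1, "dz": 0.8, "wx": 0, "wy": 0, "wz": 0, "grip": 2},
    {"dx": 4, "dy": -0.1, "dz": 0.8, "wx": 0, "wy": 0, "wz": 0, "grip": 2},
    {"dx": 4.8, "dy": -0.1, "dz": 0.8, "wx": 0, "wy": 0, "wz": 0, "grip": 2},
    {"dx": 5.6, "dy": -0.1, "dz": 0.8, "wx": 0, "wy": 0, "wz": 0, "grip": 2},
    {"dx": 6.4, "dy": -0.1, "dz": 0.8, "wx": 0, "wy": 0, "wz": 0, "grip": 2},
  ],
)

```text
clock: 18.05
eef_pos: [0.4532, -0.0267, 0.0783]
tool_rot: [0.747, 0.665, 0.0, -0.0]
ft_force: [0.5, -0.7, 1.6]
grip_width: 0.0199
grasp_force: 0.1
```

```bash
python3 - <<'E'
from sr import *
nav();rect('top',-.13,-.03,-.06,.1,.004);rect('scene',-.126,-.03,-.06,.1,.004)
E
```

```text
t 18.05 tray xy mm [-88.1 -29.5] z 0.0783 rotvec [-0. -0. -0.] grip 0.01992132081348761 [ 0.5 -0.7  1.6]
y0 -0.06 step 0.004
  -30 #.######................................
  -34 ..#######...............................
  -38 ..#######...............................
  -42 .########...............................
  -46 .#########..............................
  -50 .#########..............................
  -54 .#########..............................
  -58 .#########..............................
  -62 ###########.............................
  -66 .###########............................
  -70 ############............................
  -74 #############...........................
  -78 #######.######..........................
  -82 #######.#######.........................
  -86 ######..########........................
  -90 ######.##########.......................
  -94 ######..##########......................
  -98 ######..##########......................
 -102 ######.############.....................
 -106 ####################....................
 -110 #######.####.b#######........
[... 647 characters left out ...]
6 ....#############.......................
  -70 ......############......................
  -74 ......#############.....................
  -78 ......#####bb#######....................
  -82 ......#####bbb######....................
  -86 ......#####bbbb#####....................
  -90 ......#####bbbb#####b...................
  -94 ......######bbbbb###b...................
  -98 ..bbb.#######bbbb####bbb................
 -102 ##############bbbb#####bbbbbb..bbbbbbbbb
 -106 ###############bbb#######bb##bbbb###bbb#
 -110 ###############bbb#######bbbb##bbbb#bbbb
 -114 ###############bbb######bbbbbbbbbbbbbbbb
 -118 #bb##########bbbbbbbbbbbbBBBBBBBBBBBBBBB
 -122 bbb#########bbbbbbbbbbbbbBBBBBBBBBBBBBBB
```

The bar (about (-96,-3), turned to roughly 141°) sits off to the left of the finger centre. I'll back off, recentre at x ≈ -97 and push on.

arm_command(
  increments=[
    {"dx": -0.8, "dy": 0, "dz": 0, "wx": 0, "wy": 0, "wz": 0, "grip": 2},
    {"dx": -1.5, "dy": 0, "dz": 0.1, "wx": 0, "wy": 0, "wz": 0, "grip": 2},
    {"dx": -1.5, "dy": -0.5, "dz": 0.1, "wx": 0, "wy": 0, "wz": 0, "grip": 2},
    {"dx": -1.2, "dy": -0.9, "dz": 0.1, "wx": 0, "wy": 0, "wz": 0, "grip": 2},
    {"dx": -0.4, "dy": -0.9, "dz": 0.1, "wx": 0, "wy": 0, "wz": 0, "grip": 2},
    {"dx": 0.4, "dy": -0.9, "dz": 0.1, "wx": 0, "wy": 0, "wz": 0, "grip": 2},
    {"dx": 1.2, "dy": -0.9, "dz": 0.1, "wx": 0, "wy": 0, "wz": 0, "grip": 2},
    {"dx": 2, "dy": -0.9, "dz": 0.1, "wx": 0, "wy": 0, "wz": 0, "grip": 2},
    {"dx": 2.8, "dy": -0.9, "dz": 0.1, "wx": 0, "wy": 0, "wz": 0, "grip": 2},
    {"dx": 3.4, "dy": -0.9, "dz": 0.1, "wx": 0, "wy": 0, "wz": 0, "grip": 2},
  ],
)

```text
clock: 19.15
eef_pos: [0.4483, 0.0084, 0.0773]
tool_rot: [0.746, 0.666, 0.0, -0.0]
ft_force: [-0.7, -0.0, 0.1]
grip_width: 0.0202
grasp_force: 0.0
```

```bash
python3 - <<'E'
from sr import *
nav();rect('top',-.13,-.03,-.04,.1,.004);rect('scene',-.118,-.05,-.04,.1,.004)
E
```

```text
t 19.15 tray xy mm [-97.    4.8] z 0.0773 rotvec [ 0.    -0.     0.001] grip 0.02021409546425416 [-0.7 -0.   0.1]
y0 -0.04 step 0.004
  -30 ......#..###.......................
  -34 ....#....#...#.....................
  -38 ........#....#.....................
  -42 ........#...##.....................
  -46 ............###....................
  -50 .............####..................
  -54 .......#.....####..................
  -58 .......#.....####..................
  -62 .............####..................
  -66 ............####...................
  -70 ............####...................
  -74 ............#####..................
  -78 ............#####..................
  -82 ............########...............
  -86 ............########...............
  -90 ...........#########...............
  -94 ...........#########...............
  -98 ...........#########...............
 -102 ...........#########...............
 -106 ...........##########..............
 -110 ...........##########..............
 -114 ...........##########..............
 -118 ..........###########..............
 -122 ........#.###########..............
 -126 ........#.###########..............
y0 -0.04 step 0.004
  -50 ##b##..............................
  -54 ##bb#.........bbb#b................
  -58 ##bb..........b####................
  -62 #bbb..........#####b...............
  -66 b.............#####b...............
  -70 ..........#########b...............
  -74 ..........#########b...............
  -78 ..........######b#bb...............
  -82 ..........#####bbbbb...............
  -86 ..........#####bbbbb...............
  -90 ..........#####bbbbb...............
  -94 ..........#####bbbbb...............
  -98 .bbbbbb..######bbbbbbbbb...........
 -102 b#####bb#######bbbb##b#bbbbbbbbbbbb
 -106 ###############bbbb#######bb##bbbb#
 -110 ################bbbb######bbbb##bbb
 -114 ################bbbb####bbbbbbbbbbb
```

The bar is now flat across the fingers (x about -78..-128). I'll shift the fingers slightly towards its centre and push with a slight drift away from the rim.

arm_command(
  increments=[
    {"dx": -0.8, "dy": 0, "dz": 0, "wx": 0, "wy": 0, "wz": 0, "grip": 2},
    {"dx": -0.8, "dy": -0.4, "dz": 0, "wx": 0, "wy": 0, "wz": 0, "grip": 2},
    {"dx": -0.2, "dy": -0.4, "dz": 0, "wx": 0, "wy": 0, "wz": 0, "grip": 2},
    {"dx": 0.6, "dy": -0.4, "dz": 0, "wx": 0, "wy": 0, "wz": 0, "grip": 2},
    {"dx": 1.4, "dy": -0.3, "dz": 0, "wx": 0, "wy": 0, "wz": 0, "grip": 2},
    {"dx": 2.4, "dy": -0.2, "dz": 0, "wx": 0, "wy": 0, "wz": 0, "grip": 2},
    {"dx": 3.4, "dy": -0.1, "dz": 0, "wx": 0, "wy": 0, "wz": 0, "grip": 2},
    {"dx": 4.4, "dy": 0, "dz": 0, "wx": 0, "wy": 0, "wz": 0, "grip": 2},
    {"dx": 5.4, "dy": 0.1, "dz": 0, "wx": 0, "wy": 0, "wz": 0, "grip": 2},
    {"dx": 6.4, "dy": 0.2, "dz": 0, "wx": 0, "wy": 0, "wz": 0, "grip": 2},
  ],
)

```text
clock: 20.25
eef_pos: [0.4576, 0.0718, 0.0773]
tool_rot: [0.746, 0.665, -0.0, 0.0]
ft_force: [-0.3, -0.6, 0.4]
grip_width: 0.0201
grasp_force: 0.1
```

```bash
python3 - <<'E'
from sr import *
nav();rect('top',-.13,-.03,0.04,.16,.004)
E
```

```text
t 20.25 tray xy mm [-95.   68.8] z 0.0773 rotvec [-0.  0.  0.] grip 0.020147590563052382 [-0.3 -0.6  0.4]
y0 0.04 step 0.004
  -30 .......###..................BB
  -34 ..........##.....#..........BB
  -38 ..............#....##.......BB
  -42 ...............#...#.#......BB
  -46 ...................#.b......BB
  -50 ...................#........BB
  -54 ..............#...#.........BB
  -58 ..................#.........BB
  -62 ..................#.........BB
  -66 ............................BB
  -70 .................#..........BB
  -74 .................#..........BB
  -78 ............................BB
  -82 ............................BB
  -86 ................#...........BB
  -90 ................#...........BB
  -94 ............................BB
  -98 ...............#............BB
 -102 ...............#............BB
 -106 ............................BB
 -110 ............................BB
 -114 ..............#.............Bb
 -118 ..............#.............Bb
 -122 ............................Bb
 -126 .............#..............BB
```

```bash
python3 - <<'E'
from sr import *
rect('scene',-.118,-.05,0.04,.16,.004)
E
```

```text
y0 0.04 step 0.004
  -50 ..........b####...........BBbb
  -54 ..........#####...........BBbb
  -58 ..........#####b..........BBbb
  -62 ..........#####b..........BBbb
  -66 ......#########b..........BBbb
  -70 ......#########b..........BBbb
  -74 ......#####bbbbb..........BBbb
  -78 ......#####bbbbb..........BBbb
  -82 ......#####bbbbb..........BBBb
  -86 ......#####bbbbb..........BBBb
  -90 ......#####bbbbB..........BBBB
  -94 .....######bbbbb..........BBBB
  -98 bbbb.#######bbbb..........BBBB
 -102 b#b#########bbbbbbbbbb..bbbbbb
 -106 ############bbbbbbbb##bbbbb#bb
 -110 ############bbbb#bbbbb#bbbbb#b
 -114 #############bbbbbbbbbbbbbbbbb
```

Straight and flat, spanning x about -72..-122. Now over the edge, then up and clear of the tray.

arm_command(
  increments=[
    {"dx": 1, "dy": 0, "dz": 0, "wx": 0, "wy": 0, "wz": 0, "grip": 2},
    {"dx": 2, "dy": 0, "dz": 0, "wx": 0, "wy": 0, "wz": 0, "grip": 2},
    {"dx": 3, "dy": 0, "dz": 0, "wx": 0, "wy": 0, "wz": 0, "grip": 2},
    {"dx": 4, "dy": 0, "dz": 0, "wx": 0, "wy": 0, "wz": 0, "grip": 2},
    {"dx": 5, "dy": 0, "dz": 0, "wx": 0, "wy": 0, "wz": 0, "grip": 2},
    {"dx": 6, "dy": 0, "dz": 0, "wx": 0, "wy": 0, "wz": 0, "grip": 2},
    {"dx": 7, "dy": 0, "dz": 0, "wx": 0, "wy": 0, "wz": 0, "grip": 2},
    {"dx": 8.2, "dy": 0, "dz": 0, "wx": 0, "wy": 0, "wz": 0, "grip": 2},
    {"dx": 9.4, "dy": 0, "dz": 0, "wx": 0, "wy": 0, "wz": 0, "grip": 2},
    {"dx": 9.8, "dy": 0, "dz": 0, "wx": 0, "wy": 0, "wz": 0, "grip": 2},
  ],
)

```text
clock: 21.35
eef_pos: [0.469, 0.1696, 0.0774]
tool_rot: [0.746, 0.666, 0.0, 0.0]
ft_force: [0.3, -0.3, -0.1]
grip_width: 0.02
grasp_force: 0.0
```

arm_command(
  increments=[
    {"dx": 0, "dy": 0, "dz": -4, "wx": 0, "wy": 0, "wz": 0, "grip": 2},
    {"dx": 0, "dy": 0, "dz": -8, "wx": 0, "wy": 0, "wz": 0, "grip": 2},
    {"dx": 4, "dy": -3, "dz": -10, "wx": 0, "wy": 0, "wz": 0, "grip": 2},
    {"dx": 8, "dy": -6, "dz": -10, "wx": 0, "wy": 0, "wz": 0, "grip": 2},
    {"dx": 12, "dy": -7, "dz": -10, "wx": 0, "wy": 0, "wz": 0, "grip": 2},
    {"dx": 15, "dy": -7, "dz": -10, "wx": 0, "wy": 0, "wz": 0, "grip": 2},
    {"dx": 15, "dy": -7, "dz": -10, "wx": 0, "wy": 0, "wz": 0, "grip": 2},
    {"dx": 15, "dy": -7, "dz": -10, "wx": 0, "wy": 0, "wz": 0, "grip": 2},
  ],
)

```text
clock: 22.15
eef_pos: [0.416, 0.3255, 0.1769]
tool_rot: [0.746, 0.666, -0.001, 0.0]
ft_force: [-0.4, -0.5, 0.8]
grip_width: 0.0197
grasp_force: 0.0
```

```bash
python3 - <<'E'
from nav import *; from meas import meas
nav();meas('pics/t4.png')
E
```

```text
t 22.15 tray xy mm [-165.4  316.1] z 0.1769 rotvec [-0.     0.001  0.001] grip 0.0196756097483596 [-0.4 -0.5  0.8]
all [-7.  51.2] [31.7 61. ] 6 [91. 53. 30.] [-26.  20.] [12. 82.]
all [ -5.6 -35. ] [50.8 19.6] 82 [78. 48. 35.] [-16. -60.] [ 4. -9.]
```

View pics/t4.png

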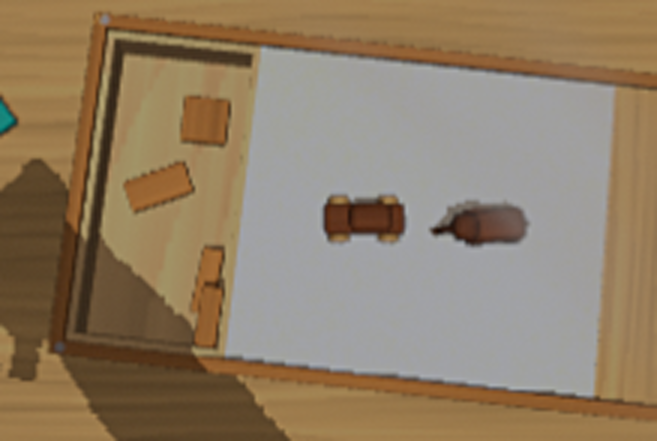

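All four blocks are in the well: the square (205,120), plank_b (158,187), plank_a (210,275) and the bar (208,315), which overlaps plank_a. The toys are in place. I'll check heights by depth and hand in if they are low enough.

```bash
python3 - <<'E'
from h import *
im,d=viewer.camera('top');c=viewer.get_calibration('top')
y=-.1147;ct=np.array([.5441,-.0075]);R=np.array([[np.cos(y),-np.sin(y)],[np.sin(y),np.cos(y)]])
poly=proj(c,[np.r_[ct+R@p,.07] for p in [(.13,.148),(-.13,.148),(-.13,-.148),(.13,-.148)]]).round().astype(int)
x0,y0=poly.min(0)-15;x0=max(0,x0-60)
mx=0
for u,v in [(205,120),(158,187),(211,258),(208,275),(210,292),(208,315),(206,338)]:
    p=np.array([[u/3+x0,v/3+y0]]);o,r=rays(c,p);P=o+r[0]*np.median(d[int(p[0,1])-0:int(p[0,1])+2,int(p[0,0]):int(p[0,0])+2])
    q=(P[:2]-ct)@R*1000-[0,215];print((u,v),'well xy',q.round(),'z',P[2].round(4))
    mx=max(mx,P[2])
if mx<.062: print(job.job_done())
E
```

```text
(205, 120) well xy [ 68. -23.] z 0.0258
(158, 187) well xy [ 5. 10.] z 0.0276
(211, 258) well xy [-51. -43.] z 0.0352
(208, 275) well xy [-65. -43.] z 0.0362
(210, 292) well xy [-80. -47.] z 0.059
(208, 315) well xy [-99. -48.] z 0.0588
(206, 338) well xy [-117.  -48.] z 0.0572
the job is handed in; nothing more can be done
None
```

I swept all four blocks into the open well by pushing only and handed in the job at about 22 s; the verdict was not shown. In the last check, every block's top surface was at or below 59 mm and the elephant and car had not visibly moved. I did not re-measure the jar, but no move went near it.

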